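Clear the hung pull handle and wedge the pulley bracket home

ROBOT

A 6-joint arm with a two-finger parallel gripper is mounted at the origin on the work surface. World frame = base frame: x ahead of the robot, y to its left, z up, the work surface at z = 0. Lengths are in m, angles in rad, forces in N, time in s.
With the tool pointing down it reaches from about 0.35 to 0.975 m from the base axis. Payload 7.1 kg.
Tool frame: the origin (TCP) lies on the centre line of the jaws, within the pads' length; the fingertips stand 11 mm ahead of it and the grasp point (between the pads) lies 8 mm behind it (r.tcp_to_tips is the distance from the TCP to the fingertips, in m); z points along the fingers, y is the line along which they close (so a half turn about z gives the same grasp; the last joint's range is limited). The gripper opens to 88 mm and grips with 3 to 60 N. Pads are 20 mm wide; open, the fingers measure 115 mm over their backs; the gripper's body (75 mm by 178 mm) begins 61 mm behind the grasp point.
Start: joints at [1.142, 0.423, 1.63, -0, 1.089, -0.019], TCP at [0.249, 0.573, 0.234] pointing down, gripper open.
Joint ranges: [-3, 3], [-0.9, 2.11], [0.09, 2.58], [-1.31, 4.45], [0.11, 2.69], [-2.54, 2.54]. Speed limits (rad/s): [2.39, 2.39, 3.01, 3.14, 3.14, 3.14].

INTERFACE

Orientations are given as a rotation vector (axis times angle).
In Python, from bench import monitor, get_image, camera_params, r gives the robot as it stands.
- The arm moves only by the shell command python3 -m crank 'ROWS'. ROWS is JSON, a list that holds one entry, the list of rows, each a list of 7 numbers: the turn, a rotation vector about the tool's x, y, z each as a share of 120 degrees, from -1 to 1, then the shift along the tool's x, y, z each as a share of 0.2 m, from -1 to 1, then the opening, from 0 (shut) to 1 (fully open). In form: [[[rx, ry, rz, x, y, z, hand], ...]]. A call has 1 to 20 rows; each row is the pose to reach, as a shift and turn from the pose commanded when the call began, along the tool's axes at that moment; what a row does not reach only later rows make up. A row lasts 1/8 s, in which the tool goes at most 62.5 mm and 10.7 degrees, less where a joint would pass 70% of its speed; a pose out of reach is approached as far as the arm can. A call with a number of a shift or a turn outside -1 to 1 is refused whole. A call with a gripper value outside its range is refused whole. The fingers move at their own pace and stop on an object; the grip force is fixed at half the most. Time passes only in rows, so rows that repeat a pose let the fingers close. It gives the time, the measured TCP pose, the force, the opening and the grip force at its end, in the units of the state.
- monitor.sense(): the state, without advancing time (a new reading comes with each control period).
- get_image(name): name is "side" or "top" or "wrist"; returns (picture, depth): 420x560x3 uint8, red, green, blue; 420x560 float32, m along the optical axis (not along the pixel's ray), 0 where there is no reading.
- camera_params(name): a dict with "K" (3x3 intrinsics, pixels), "world_to_cam" (4x4, takes a point from world to camera coordinates); the wrist camera has in their place "mount" (4x4, takes a point from camera to tool coordinates, whose origin is the TCP and whose axes are the flange's). Camera axes: x right, y up, looking along -z (the intrinsics and any distortion apply to the point x, -y, -z); pixel columns grow to the right and rows downward; lengths in m; the calibration is good to about 2 mm. A picture is of the moment at which its call begins: read the wrist's pose just before it. camera_params takes no time and is no camera call.
- r.hand_in(): hands the job in; it is judged then, once.
The state is a dict: "t": time; "q": joint angles; "qd": joint speeds; "tau": joint torques, N m; "tool_pos": TCP position; "eef_rot": TCP orientation; "wrist_force": force on the tool from outside, world axes, zero at the start; "torque": the same for the moment, N m; "finger_gap": opening from 0.0 (shut) to 1.0 (fully open); "grip_force": force on a finger pad.
Only numpy, scipy, OpenCV 4.12 (cv2) and the standard library are available. Lean on these libraries where they do the work, as an engineer would, in place of code of your own. Each camera call takes 0.05 s, during which the arm holds its last target. There are 200 camera calls.

TASK

The pull handle hanging on the hook is in the way of the pulley bracket: lift it up off the hook and put it in the open grey bin. Then push the pulley bracket along its tapered dovetail way, towards the hook post, until it wedges tight, and leave the other gear on the bench where it stands.

Things in the scene. Friction and masses are not known exactly. Their poses are not given: they have to be found in the camera images.
- rail: Fixed, greased steel dovetail way on a 290 x 150 x 10 mm base plate (x -115 to +175 mm). Origin: underside, mid-way on the centre line; x runs from the wide open mouth (x = -112 mm) to the narrow end and the hook post (x = 155 mm); z up. Its two steel flanks overhang inwards at 60 degrees and close in by 6 degrees each towards +x; tops 33 mm above the bench.
- hook (a point): Where the handle hangs at first, within 6 mm along the arm: on top of the level hook arm (12 x 12 mm), 200 mm above the bench, above the way's centre line. Axes as the rail's. The arm comes from the post at +x and ends to -x in an upturned tip, 18 to 28 mm from this point, 12 mm higher than the arm's top. Nothing on the rail is higher than the tip.
- home (a point): The point on the way's floor, 10 mm above the bench, where the bracket's origin lies when its foot just meets both flanks; axes as the rail's.
- bracket: Loose pulley bracket, about 0.6 kg: dovetailed aluminium foot 110 mm long, below a dark block 115 x 44 mm (26 to 58 mm above the origin), with a black 58 mm pulley wheel on top (to 112 mm). Origin: centre of the foot's underside; x is the sliding direction (to the hook post). Starts loose in the way, 70 to 95 mm short of home. Greased: slides with 1 to 4 N; 12 to 20 N wedges it at home.
- push_face (a point): Centre of the bracket block's flat rear face (44 mm wide, 32 mm high) on the mouth side: 60 mm behind the bracket's origin, 42 mm above it (52 mm above the bench). Push here to the bracket's +x. The face stands 3 mm clear above the flanks.
- handle: Loose steel stirrup pull handle, about 0.35 kg, 182 mm tall. Origin: roof of its hanging hole (30 mm wide, 50 mm high), resting on the hook. Above it a flat tab 50 mm wide (y), 10 mm thick (x), 40 mm high, free to grasp from above. x is normal to the stirrup and lies along the hook arm while it hangs, z up. To come off it must rise 15 to 35 mm (no more), then move 40 mm or more to the rail's -x.
- grip_bar (a point): Centre of the handle's black rubber grip bar, 112 mm long, 28 mm thick, 128 mm below the handle's origin.
- bin: Fixed open bin of grey plastic, 220 mm (x) by 180 mm (y), 100 mm high, walls and floor 5 mm; origin at the centre of its underside, z up. It stands to the left or to the right of the rail; a pile of black weight plates, 75 mm high, stands on the other side.
- shaker: Bystander: upright pale translucent bottle with a black cap, 76 mm across, 180 mm tall; origin at the centre of its base.
- chalk_jar: Bystander: white jar with a black lid, 76 mm across, 90 mm tall; origin at the centre of its base.
- collar: Bystander: dark steel ring lying flat, 76 mm across, 28 mm high; origin at the centre of its underside.
- wrench: Bystander: flat steel wrench, 180 mm long; origin at the middle of its underside.

How it is judged:
On the way, in this order (a step that is already met when the one before it is completed fails the run):
1. the handle is off the hook and lies let go in the bin (x of grip_bar in the frame of bin between -0.11 and 0.11 m and y of grip_bar in the frame of bin between -0.09 and 0.09 m and height (world z) of grip_bar below 0.09 m and contact force between handle and the fingers below 0.1 N and linear speed of handle below 0.05 m/s), for 0.2 s.
2. the bracket is pushed home in its way (x of bracket in the frame of rail above 0.042 m), for 0.2 s.
At the end, for the whole second after the job is handed in: The handle lies at rest with its grip bar inside the bin; the bracket sits in its way, at rest, no more than 3 mm short of the home point, flat on the way's floor (4 mm), within 3 mm of the centre line and 2 degrees of its direction (x of grip_bar in the frame of bin between -0.11 and 0.11 m and y of grip_bar in the frame of bin between -0.09 and 0.09 m and height (world z) of grip_bar below 0.09 m and linear speed of handle below 0.03 m/s and x of bracket in the frame of rail between 0.042 and 0.065 m and y of bracket in the frame of rail between -0.003 and 0.003 m and z of bracket in the frame of rail below 0.014 m and angle between the x axis of bracket and the x axis of rail, either way round below 0.035 rad and angle between bracket's own z axis and vertical below 0.05 rad and linear speed of bracket below 0.01 m/s); the robot touches nothing.
It fails at once if a bystander is pushed more than 40 mm out of place or knocked over (distance of any of shaker, chalk_jar, collar, wrench from where it was at the start of the episode above 0.04 m or angle between any of shaker, chalk_jar's own z axis and vertical above 0.7 rad).
It also fails if it takes over 54 s, if anything falls off the work surface, if the arm or the gripper's body presses on something with over 40 N, if the wrist force passes 120 N, or if a joint passes its speed limit or range.

## Working session

There is one attempt and no reset: what is moved stays moved. The work goes in short steps, Python scripts to look and compute and a shell command to move; the robot and the scene stay as the last step left them, time stands still between calls to the robot, and variables do not carry over. Pictures are saved under pics/ and viewed, at most 10 in all, crops included, and the job is handed in when it is done.

```bash
ls; mkdir -p pics; cat > h.py <<'E'
import numpy as np, cv2
from bench import monitor, get_image, camera_params, r
from scipy.spatial.transform import Rotation as R
def shot(n,f):
    p,d=get_image(n); cv2.imwrite('pics/'+f+'.png',p[:,:,::-1]); np.savez('pics/'+f,p=p,d=d); return p,d
def world(n,d):
    c=camera_params(n);K=np.array(c['K']);T=np.linalg.inv(np.array(c['world_to_cam']))
    v,u=np.mgrid[:d.shape[0],:d.shape[1]]
    P=np.stack([(u-K[0,2])/K[0,0]*d,-(v-K[1,2])/K[1,1]*d,-d],-1)
    return P@T[:3,:3].T+T[:3,3]
E
python3 - <<'E'
from h import *
s=monitor.sense();print({k:np.round(v,3) for k,v in s.items()})
for n in('top','side'):
    shot(n,n+'0');print(camera_params(n))
E
```

```text
pics
{'t': np.float64(0.0), 'q': array([ 1.142,  0.424,  1.631, -0.   ,  1.089, -0.019]), 'qd': array([-0.001, -0.   ,  0.001, -0.   ,  0.001,  0.001]), 'tau': array([ 1.0000e-03, -5.4463e+01, -2.7367e+01,  6.4000e-02,  2.3000e-02,
       -0.0000e+00]), 'tool_pos': array([0.249, 0.573, 0.233]), 'eef_rot': array([-6.390e-01, -3.076e+00,  2.000e-03]), 'wrist_force': array([-0.54 , -0.317, -0.948]), 'torque': array([0.015, 0.002, 0.008]), 'grip_force': np.float64(0.0), 'finger_gap': np.float64(1.0)}
{'K': array([[493.42139992,   0.        , 279.03907556],
       [  0.        , 493.42139992, 201.01114008],
       [  0.        ,   0.        ,   1.        ]]), 'world_to_cam': array([[ 0.01015132, -0.99991635,  0.00801463, -0.02006314],
       [ 0.99301092,  0.01102307,  0.11750664, -0.55341989],
       [-0.11758516,  0.00676577,  0.99303976, -1.12332114],
       [ 0.        ,  0.        ,  0.        ,  1.        ]])}
{'K': array([[498.09904924,   0.        , 283.52085032],
       [  0.        , 498.09904924, 208.38126345],
       [  0.        ,   0.        ,   1.        ]]), 'world_to_cam': array([[ 7.28288912e-01, -6.85270107e-01, -3.76494959e-04,
        -3.83378502e-01],
       [ 5.20754344e-01,  5.53088148e-01,  6.50314089e-01,
        -3.77294986e-01],
       [-4.45432570e-01, -4.73812602e-01,  7.59665350e-01,
        -1.16442802e+00],
       [ 0.00000000e+00,  0.00000000e+00,  0.00000000e+00,
         1.00000000e+00]])}
```

View pics/top0.png

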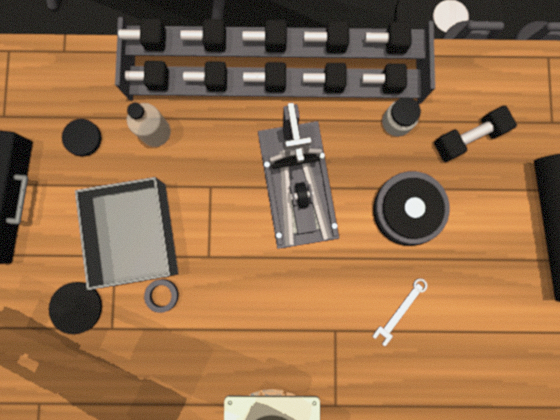

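View pics/side0.png

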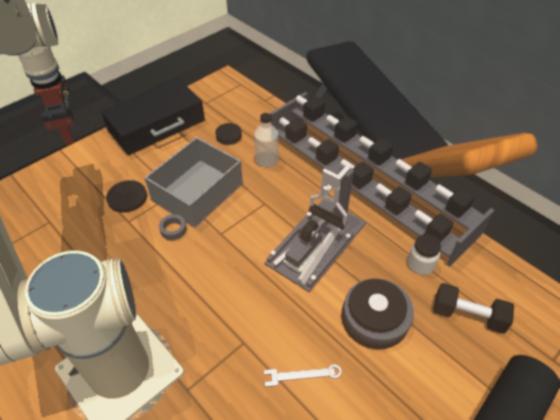

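The top view shows the bin at (127,232) to the left of the rail, and the rail plate's corners at about (260,130), (320,122), (338,238), (277,247). The handle tab is near (298,142), the post at (291,115) and the collar at (161,296). I'll measure from depth next.

```bash
python3 - <<'E'
from h import *
z=np.load('pics/top0.npz');p,d=z['p'],z['d'];W=world('top',d);np.set_printoptions(precision=3,suppress=True)
c=cv2.resize(p[90:260,240:360,::-1],None,fx=4.5,fy=3.5*1,interpolation=2)
c=cv2.resize(p[95:255,245:350,::-1],None,fx=3.7,fy=3.7,interpolation=cv2.INTER_CUBIC);cv2.imwrite('pics/crop1.png',c)
for (n,(a,b,e,f),lo,hi) in [('tab',(240,90,350,250),.222,.26),('hi',(240,90,350,250),.195,.222),('plate',(240,90,350,260),.004,.016),('bin',(60,160,200,310),.09,.105),('wheel',(240,90,350,260),.105,.13),('block',(240,90,350,260),.06,.075)]:
    m=np.zeros(d.shape,bool);m[b:f,a:e]=1
    m&=(W[...,2]>lo)&(W[...,2]<hi)&(d>0)
    P=W[m]
    if len(P)<5: print(n,len(P));continue
    v,u=np.nonzero(m)
    rect=cv2.minAreaRect(P[:,:2].astype(np.float32)*1000)
    print(n,len(P),P.min(0),P.max(0),P.mean(0),rect,'px',u.min(),u.max(),v.min(),v.max())
for (u,v) in [(264,133),(317,127),(333,234),(279,240),(298,141),(286,110),(292,115),(300,195)]: print(u,v,W[v,u])
E
```

```text
tab 176 [ 0.636 -0.074  0.222] [ 0.654 -0.025  0.244] [ 0.644 -0.049  0.238] ((645.1941528320312, -49.2464599609375), (10.462882041931152, 49.95428466796875), 11.310256958007812) px 286 311 138 148
hi 359 [ 0.614 -0.075  0.196] [ 0.735 -0.026  0.222] [ 0.672 -0.045  0.203] ((674.5023803710938, -51.56597900390625), (48.841224670410156, 120.4367446899414), 87.72630310058594) px 286 310 104 161
plate 3599 [ 0.418 -0.184  0.004] [0.815 0.083 0.016] [ 0.613 -0.053  0.01 ] ((615.7342529296875, -49.790374755859375), (266.4290771484375, 397.0082092285156), 89.72544860839844) px 240 349 97 259
bin 1129 [0.35 0.22 0.09] [0.596 0.437 0.105] [0.476 0.335 0.099] ((472.4593505859375, 329.1962890625), (220.53443908691406, 181.9840087890625), 10.220728874206543) px 75 170 177 289
wheel 418 [ 0.534 -0.105  0.105] [0.73  0.007 0.13 ] [ 0.583 -0.059  0.117] ((631.377197265625, -46.858375549316406), (108.47093200683594, 186.97821044921875), 80.85478973388672) px 270 321 116 206
block 665 [ 0.477 -0.164  0.06 ] [0.814 0.015 0.075] [ 0.542 -0.071  0.068] ((645.41650390625, -76.40897369384766), (336.248779296875, 178.3881378173828), 0.6096141338348389) px 268 344 90 233
264 133 [0.722 0.024 0.009]
317 127 [ 0.738 -0.105  0.012]
333 234 [ 0.478 -0.142  0.024]
279 240 [ 0.463 -0.015  0.028]
298 141 [ 0.647 -0.048  0.243]
286 110 [ 0.725 -0.026  0.188]
292 115 [ 0.712 -0.038  0.198]
300 195 [ 0.557 -0.059  0.121]
```

View pics/crop1.png

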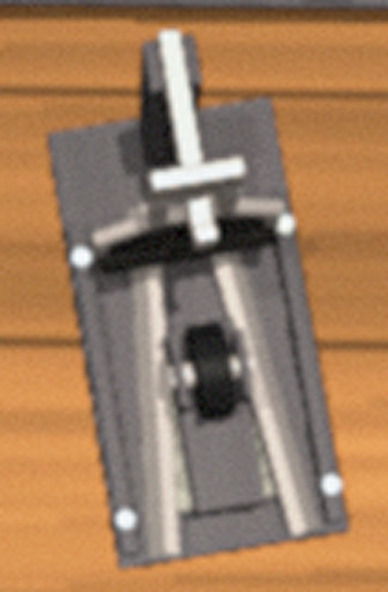

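The crop shows the plate corners at crop (48,135), (272,97), (348,528) and (120,567). The tab runs from (150,180) to (245,165), the hook tip ends at about (205,242), and the block's rear edge runs from (192,515) to (270,500).

```bash
cat >> h.py <<'E'
def ray(n,u,v,z):
    c=camera_params(n);K=np.array(c['K']);T=np.linalg.inv(np.array(c['world_to_cam']))
    q=T[:3,:3]@np.array([(u-K[0,2])/K[0,0],-(v-K[1,2])/K[1,1],-1]);o=T[:3,3];return o+q*(z-o[2])/q[2]
def plan(p,yaw_y):  # shift in tool axes & turn about tool z, in command shares
    s=monitor.sense();Rt=R.from_rotvec(s['eef_rot']).as_matrix()
    sh=Rt.T@(np.array(p)-s['tool_pos']);yy=np.degrees(np.arctan2(Rt[1,1],Rt[0,1]))
    t=-(yaw_y-yy);print('tool z',Rt[:,2],'yaw_y',yy,'turn share z',t/120,'shift shares',sh/.2)
E
python3 - <<'E'
from h import *
np.set_printoptions(precision=4,suppress=True)
f=lambda x,y:((x+.5)/3.7-.5+245,(y+.5)/3.7-.5+95)
C=np.array([ray('top',*f(*c),.01)[:2] for c in [(48,135),(272,97),(348,528),(120,567)]])
print(C,[np.linalg.norm(C[i]-C[i-1]) for i in range(4)])
hi=(C[0]+C[1])/2;lo=(C[2]+C[3])/2;ax=hi-lo;y1=np.degrees(np.arctan2(ax[1],ax[0]))
lat=(C[0]+C[3]-C[1]-C[2]);y2=np.degrees(np.arctan2(-lat[0],lat[1]))
yaw=np.radians((y1+y2)/2+0);ex=np.array([np.cos(yaw),np.sin(yaw)]);ey=np.array([-ex[1],ex[0]])
O=C.mean(0)-.03*ex;print('yaw',y1,y2,'O',O)
loc=lambda p:((p[:2]-O)@ex,(p[:2]-O)@ey)
for n,c,z in [('tabL',(150,182),.24),('tabR',(245,167),.24),('tip end',(205,242),.212),('rearL',(192,515),.068),('rearR',(270,500),.068),('wheel',(212,372),.122),('postL',(158,32),.2),('postR',(180,30),.2)]:
    w=ray('top',*f(*c),z);print(n,w,loc(w))
print('tab depth',loc(np.array([.6452,-.0492])))
plan([.645,-.05,.30],np.degrees(yaw))
for nm,c in [('wheel depth',(.583,-.059))]: print(loc(np.array(c)))
E
```

```text
[[ 0.7267  0.0395]
 [ 0.7541 -0.1077]
 [ 0.4711 -0.1566]
 [ 0.4447 -0.0108]] [np.float64(0.2863594955618326), np.float64(0.14966544968582798), np.float64(0.2871717206610801), np.float64(0.14819553190205187)]
yaw 9.963346777775811 10.414006400763526 O [ 0.5696 -0.0642]
tabL [ 0.6413 -0.0236  0.24  ] (np.float64(0.07771356153281742), np.float64(0.02732955317079718))
tabR [ 0.65   -0.0736  0.24  ] (np.float64(0.07740685280576748), np.float64(-0.023403462010518346))
tip end [ 0.6152 -0.0541  0.212 ] (np.float64(0.046677992125775364), np.float64(0.0019277393298019457))
rearL [ 0.4754 -0.0541  0.068 ] (np.float64(-0.09096369724204754), np.float64(0.026623085454288598))
rearR [ 0.485  -0.1016  0.068 ] (np.float64(-0.08988025581144496), np.float64(-0.021865024222344855))
wheel [ 0.5563 -0.063   0.122 ] (np.float64(-0.012908883966224293), np.float64(0.0035669722633121237))
postL [ 0.7357 -0.028   0.2   ] (np.float64(0.1698437696161046), np.float64(0.0062735200268937835))
postR [ 0.737  -0.0402  0.2   ] (np.float64(0.16896649486808957), np.float64(-0.005946552327962512))
tab depth (np.float64(0.07703221843561713), np.float64(0.0014194620969233563))
tool z [-0.0006 -0.0013 -1.    ] yaw_y 66.51917908951604 turn share z 0.4694208541687198 shift shares [-3.0578 -2.0673 -0.3322]
(np.float64(0.014079551728164733), np.float64(0.0027765746274159377))
```

```bash
python3 -m crank '[[[0,0,0,-0.3,-0.2,-0.5,1],[0,0,0,-0.95,-0.64,-0.5,1],[0,0,0,-0.95,-0.64,-0.5,1],[0,0,0,-0.95,-0.64,-0.5,1],[0,0,0,-0.95,-0.64,-0.5,1],[0,0,0,-0.95,-0.64,-0.5,1]]]' && python3 -m crank '[[[0,0,0,-0.95,-0.64,0,1],[0,0,0,-0.95,-0.64,0,1],[0,0,0,-0.95,-0.64,0,1],[0,0,0,-0.95,-0.64,0,1],[0,0,0,-0.95,-0.64,0,1]]]' && python3 -m crank '[[[0,0,0.47,-0.95,-0.64,0,1],[0,0,0.47,-0.95,-0.64,0,1],[0,0,0.47,-0.95,-0.64,0,1],[0,0,0.47,-0.95,-0.64,0,1],[0,0,0.47,-0.95,-0.64,0,1],[0,0,0.47,-0.95,-0.64,0,1],[0,0,0.47,-0.95,-0.64,0,1]]]'
python3 -c "
from h import *
print(monitor.sense()['q']);plan([.6455,-.049,.30],10.4)"
```

```text
t: 0.85
tool_pos: [0.3724, 0.3799, 0.3336]
eef_rot: [-0.642, -3.075, -0.001]
wrist_force: [-0.3, 0.7, 0.4]
finger_gap: 0.998
grip_force: 0.0
t: 1.48
tool_pos: [0.4962, 0.1866, 0.3327]
eef_rot: [-0.642, -3.074, 0.001]
wrist_force: [-0.5, -0.8, 0.8]
finger_gap: 1.0
grip_force: 0.0
t: 2.35
tool_pos: [0.6187, -0.0037, 0.3328]
eef_rot: [-2.013, -2.41, 0.001]
wrist_force: [-0.2, 1.2, 0.0]
finger_gap: 1.001
grip_force: 0.0
[-2.54842957e-02  3.21057902e-01  1.54513630e+00  5.86542314e-04
  1.27681997e+00 -2.05056168e-01]
tool z [-1.40670355e-03  5.97418135e-04 -9.99998832e-01] yaw_y 10.27898045910695 turn share z -0.0010084961741087491 shift shares [-0.24690268  0.09156584  0.16355407]
```

```bash
python3 -m crank '[[[0,0,0,-0.247,0.092,0,1],[0,0,0,-0.247,0.092,0,1],[0,0,0,-0.247,0.092,0.2,1],[0,0,0,-0.247,0.092,0.4,1],[0,0,0,-0.247,0.092,0.525,1],[0,0,0,-0.247,0.092,0.525,1],[0,0,0,-0.247,0.092,0.525,0.1],[0,0,0,-0.247,0.092,0.525,0.1],[0,0,0,-0.247,0.092,0.525,0],[0,0,0,-0.247,0.092,0.525,0],[0,0,0,-0.247,0.092,0.525,0],[0,0,0,-0.247,0.092,0.525,0],[0,0,0,-0.247,0.092,0.525,0]]]'
python3 -c "
from h import *
plan([.6455,-.049,.228],10.4);shot('side','side1');shot('wrist','w1')
p=np.load('pics/side1.npz')['p'][120:300,240:400,::-1];cv2.imwrite('pics/s1c.png',cv2.resize(p,None,fx=3,fy=3))"
```

```text
t: 3.98
tool_pos: [0.6456, -0.0515, 0.2286]
eef_rot: [-2.017, -2.409, 0.0]
wrist_force: [0.2, 0.1, -0.2]
finger_gap: 0.242
grip_force: 0.0
tool z [-1.12191777e-04  2.81853465e-05 -9.99999993e-01] yaw_y 10.114966158893091 turn share z -0.0023752820092242406 shift shares [0.01231356 0.00181772 0.0030597 ]
```

View pics/s1c.png

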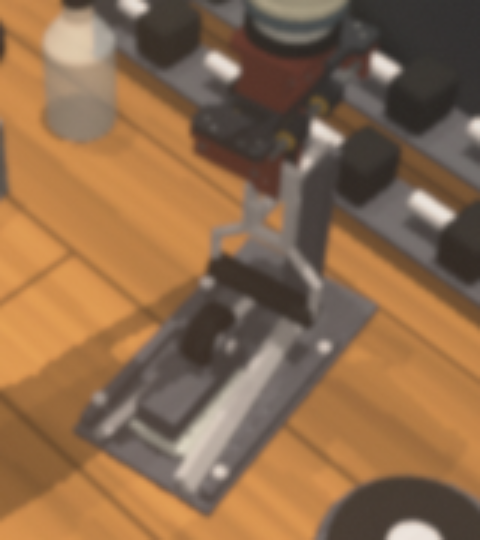

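The fingers straddle the tab at crop (265,190) and are still closing, so I'll let them finish.

```bash
python3 -m crank '[[[0,0,0,0.012,0,0,0],[0,0,0,0.012,0,0,0],[0,0,0,0.012,0,0,0],[0,0,0,0.012,0,0,0],[0,0,0,0.012,0,0,0],[0,0,0,0.012,0,0,0]]]'
```

```text
t: 4.82
tool_pos: [0.6453, -0.0492, 0.2288]
eef_rot: [2.017, 2.408, 0.0]
wrist_force: [0.2, -1.9, 2.4]
finger_gap: 0.108
grip_force: 30.0
```

```bash
python3 -m crank '[[[0,0,0,0,0,-0.06,0],[0,0,0,0,0,-0.125,0],[0,0,0,0,0,-0.125,0],[0,0,0,0,0,-0.125,0]]]' && python3 -m crank '[[[0,0,0,0,-0.1,0,0],[0,0,0,0,-0.2,0,0],[0,0,0,0,-0.205,0,0],[0,0,0,0,-0.205,0,0]]]'
python3 -c "
from h import *
shot('side','side2');shot('top','top2')
p=np.load('pics/side2.npz')['p'][120:300,240:400,::-1];cv2.imwrite('pics/s2c.png',cv2.resize(p,None,fx=3,fy=3))"
```

```text
t: 5.32
tool_pos: [0.6449, -0.049, 0.2536]
eef_rot: [-2.017, -2.409, 0.0]
wrist_force: [0.1, -0.5, -3.5]
finger_gap: 0.111
grip_force: 30.0
t: 5.82
tool_pos: [0.6053, -0.0563, 0.2537]
eef_rot: [2.017, 2.408, 0.0]
wrist_force: [0.3, -0.7, -3.4]
finger_gap: 0.112
grip_force: 30.0
```

View pics/s2c.png

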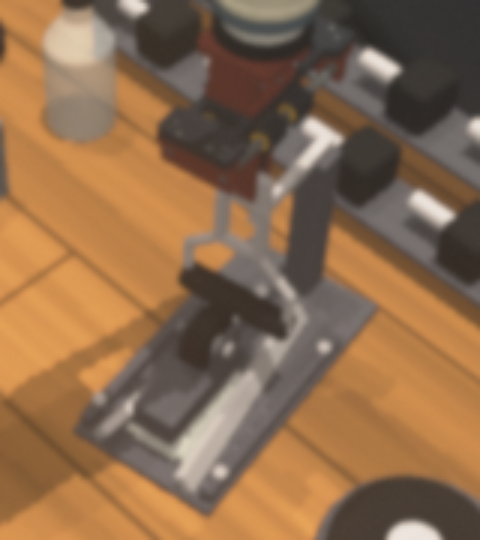

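The handle has cleared the tip, and the wrist carries 3.5 N. I'll lift it and carry it to the bin.

```bash
python3 -m crank '[[[0,0,0,0,0,-0.2,0],[0,0,0,0,0,-0.45,0],[0,0,0,0,0,-0.7,0],[0,0,0,0.2,-0.03,-0.7,0],[0,0,0,0.45,-0.08,-0.7,0],[0,0,0,0.7,-0.12,-0.7,0],[0,0,0,1,-0.17,-0.7,0],[0,0,0,1,-0.17,-0.7,0]]]' && python3 -m crank '[[[0,0,0,0.25,-0.04,0,0],[0,0,0,0.5,-0.08,0,0],[0,0,0,0.75,-0.12,0,0],[0,0,0,0.95,-0.17,0,0],[0,0,0,1,-0.17,0,0],[0.05,0,0,1,-0.17,0,0],[0.1,0,0,1,-0.17,0,0],[0.15,0,0,1,-0.17,0,0],[0.208,0,0,1,-0.17,0,0],[0.208,0,0,1,-0.17,0,0],[0.208,0,0,1,-0.17,0,0]]]'
python3 -c "
from h import *
plan([.4666,.328,.175],10.2)"
```

```text
t: 6.92
tool_pos: [0.5352, 0.1383, 0.3938]
eef_rot: [-2.01, -2.413, -0.001]
wrist_force: [0.3, 1.0, -2.6]
finger_gap: 0.113
grip_force: 30.0
t: 8.3
tool_pos: [0.4682, 0.3251, 0.3935]
eef_rot: [-1.814, -2.165, 0.476]
wrist_force: [-0.7, 0.3, -3.7]
finger_gap: 0.11
grip_force: 30.0
tool z [-0.41318164 -0.07355407 -0.90767325] yaw_y 10.071726442075093 turn share z -0.0010689463160408863 shift shares [0.01588282 0.45362545 0.99393759]
```

```bash
python3 -m crank '[[[0,0,0,0.015,0.11,0.25,0],[0,0,0,0.015,0.23,0.5,0],[0,0,0,0.015,0.33,0.72,0],[0,0,0,0.015,0.4,0.88,0],[0,0,0,0.015,0.44,0.96,0],[0,0,0,0.015,0.45,0.99,0],[0,0,0,0.015,0.45,0.99,0],[0,0,0,0.015,0.45,0.99,0]]]'
python3 -c "
from h import *
shot('top','top3');shot('side','side3')
p=np.load('pics/side3.npz')['p'][80:280,100:300,::-1];cv2.imwrite('pics/s3c.png',cv2.resize(p,None,fx=2.5,fy=2.5))"
```

```text
t: 9.3
tool_pos: [0.4659, 0.3286, 0.1776]
eef_rot: [-1.813, -2.166, 0.476]
wrist_force: [-0.0, -0.2, -3.7]
finger_gap: 0.113
grip_force: 30.0
```

View pics/s3c.png

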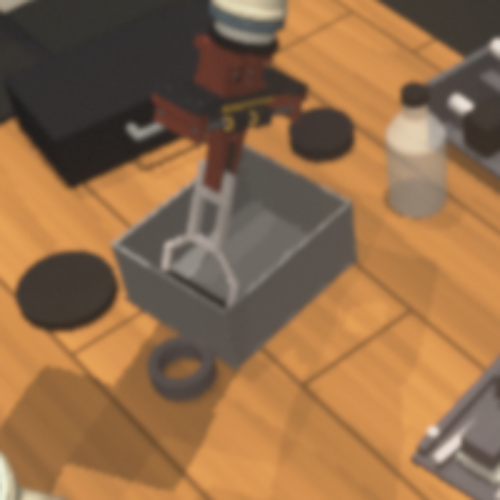

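The handle is inside the bin, tilted, with the bar near the mouth-side wall. I'll release it and back out along the fingers.

```bash
python3 -m crank '[[[0,0,0,0,0,0.02,0.4],[0,0,0,0,0,0.02,0.6],[0,0,0,0,0,0.02,0.6],[0,0,0,0,0,0.02,0.6],[0,0,0,0,0,0.02,0.6],[0,0,0,0,0,0,0.6],[0,0,0,0,0,-0.1,0.6],[0,0,0,0,0,-0.25,0.6],[0,0,0,0,0,-0.5,0.6],[0,0,0,0,0,-0.9,0.6],[0,0,0,0,0,-0.9,0.6],[0,0,0,0,0,-0.9,0.6],[0,0,0,0,0,-0.9,0.6]]]'
python3 -c "
from h import *
shot('side','side4');p,d=shot('top','top4')
p=np.vstack([np.load('pics/side4.npz')['p'][80:280,100:300],p[130:330,30:230]])[:,:,::-1];p=np.hstack([p[:200],p[200:]]);cv2.imwrite('pics/s4c.png',cv2.resize(p,None,fx=2,fy=2))"
```

```text
t: 11.02
tool_pos: [0.5387, 0.341, 0.3374]
eef_rot: [-1.811, -2.163, 0.484]
wrist_force: [0.5, 0.8, -0.2]
finger_gap: 0.598
grip_force: 0.0
```

View pics/s4c.png

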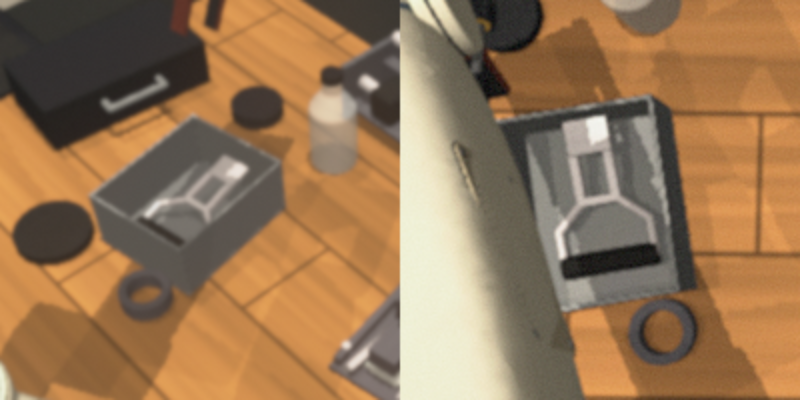

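The handle lies flat in the bin, with the bar at about (610,262) in the right half of the picture. Next I'll move to the mouth side with the gripper closed and turned 90 degrees.

```bash
python3 -m crank '[[[-0.08,0,0,0,0,0,0],[-0.16,0,0,0,0,0,0],[-0.208,0,0,0,0,0,0],[-0.208,0,0,0,0,0,0],[-0.208,0,0,0,0,0,0]]]' && python3 -m crank '[[[0,0,0.08,-0.25,-0.05,0,0],[0,0,0.16,-0.5,-0.15,0,0],[0,0,0.24,-0.75,-0.25,0,0],[0,0,0.32,-1,-0.35,0,0],[0,0,0.4,-1,-0.5,0,0],[0,0,0.48,-1,-0.6,0,0],[0,0,0.56,-1,-0.7,0,0],[0,0,0.64,-1,-0.8,0,0],[0,0,0.72,-1,-0.85,0,0],[0,0,0.75,-1,-0.85,0,0],[0,0,0.75,-1,-0.85,0,0]]]'
python3 -c "
from h import *
plan([.4286,-.088,.30],-79.8)"
```

```text
t: 11.75
tool_pos: [0.5398, 0.3414, 0.3388]
eef_rot: [-2.016, -2.408, 0.003]
wrist_force: [0.3, 0.5, 0.1]
finger_gap: 0.066
grip_force: 0.0
t: 13.12
tool_pos: [0.4082, 0.1147, 0.3392]
eef_rot: [-3.129, -0.277, 0.003]
wrist_force: [0.5, -0.3, 0.2]
finger_gap: 0.005
grip_force: 0.0
tool z [-1.65139179e-03 -4.70077879e-05 -9.99998635e-01] yaw_y -79.87267113416897 turn share z -0.000605592784741423 shift shares [-0.07752506  1.01545961  0.19587285]
```

```bash
python3 -m crank '[[[0,0,0,-0.08,0.3,0,0],[0,0,0,-0.08,0.6,0,0],[0,0,0,-0.08,0.85,0,0],[0,0,0,-0.08,1,0,0],[0,0.06,0,-0.08,1,0.1,0],[0,0.125,0,-0.08,1,0.2,0],[0,0.125,0,-0.08,1,0.2,0],[0,0.125,0,-0.08,1,0.2,0]]]'
python3 -c "
from h import *
np.set_printoptions(precision=4,suppress=True)
plan([.4286,-.088,.055],-79.8)
p,d=shot('top','top5');"
```

```text
t: 14.12
tool_pos: [0.4283, -0.0854, 0.3005]
eef_rot: [-3.081, -0.273, -0.404]
wrist_force: [0.2, -0.6, 0.0]
finger_gap: 0.007
grip_force: 0.0
tool z [ 0.2539  0.045  -0.9662] yaw_y -79.86137562393091 turn share z -0.0005114635327576166 shift shares [-0.317   0.0125  1.1857]
```

```bash
python3 -m crank '[[[0,0,0,-0.08,0.012,0.25,0],[0,0,0,-0.15,0.012,0.5,0],[0,0,0,-0.22,0.012,0.75,0],[0,0,0,-0.24,0.012,0.9,0],[0,0,0,-0.24,0.012,0.9,0],[0,0,0,-0.24,0.012,0.9,0]]]' && python3 -m crank '[[[0,0,0,-0.04,0,0.14,0],[0,0,0,-0.077,0,0.28,0],[0,0,0,-0.077,0,0.285,0],[0,0,0,-0.077,0,0.285,0]]]'
python3 -c "
from h import *
np.set_printoptions(precision=4,suppress=True)
plan([.4286,-.088,.055],-79.8)
shot('side','side6')
p=np.load('pics/side6.npz')['p'][140:340,200:400,::-1];cv2.imwrite('pics/s6c.png',cv2.resize(p,None,fx=2.5,fy=2.5))"
```

```text
t: 14.92
tool_pos: [0.4293, -0.0874, 0.1141]
eef_rot: [-3.08, -0.274, -0.407]
wrist_force: [0.3, 0.3, 0.9]
finger_gap: 0.006
grip_force: 0.0
t: 15.42
tool_pos: [0.4288, -0.0875, 0.0555]
eef_rot: [-3.08, -0.273, -0.409]
wrist_force: [0.1, -0.2, 0.2]
finger_gap: 0.003
grip_force: 0.0
tool z [ 0.2571  0.0454 -0.9653] yaw_y -79.86023227312056 turn share z -0.0005019356093380148 shift shares [-0.0022  0.0024  0.0021]
```

View pics/s6c.png

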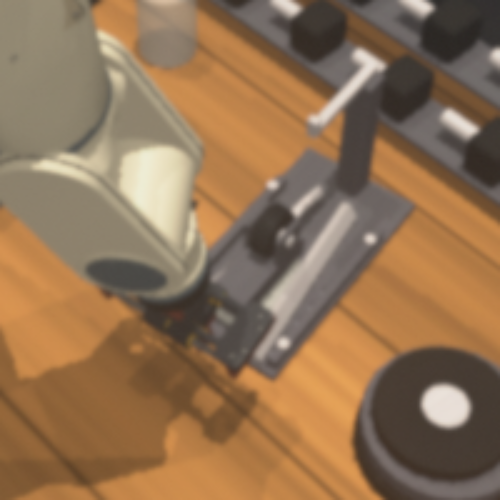

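The gripper stands behind the bracket at the mouth, and the hook is clear. I'll push in steps.

```bash
python3 -m crank '[[[0,0,0,0.08,0,0.021,0],[0,0,0,0.16,0,0.043,0],[0,0,0,0.2,0,0.054,0],[0,0,0,0.25,0,0.067,0],[0,0,0,0.3,0,0.08,0],[0,0,0,0.35,0,0.094,0],[0,0,0,0.4,0,0.107,0],[0,0,0,0.435,0,0.117,0],[0,0,0,0.435,0,0.117,0]]]'
```

```text
t: 16.6
tool_pos: [0.517, -0.0715, 0.054]
eef_rot: [-3.08, -0.273, -0.407]
wrist_force: [-0.0, -0.1, 0.0]
finger_gap: 0.002
grip_force: 0.0
```

```bash
python3 -m crank '[[[0,0,0,0.03,0,0.008,0],[0,0,0,0.06,0,0.016,0],[0,0,0,0.09,0,0.024,0],[0,0,0,0.09,0,0.024,0]]]' && python3 -m crank '[[[0,0,0,0.012,0,0.003,0],[0,0,0,0.012,0,0.003,0]]]' && python3 -m crank '[[[0,0,0,0.012,0,0.003,0],[0,0,0,0.012,0,0.003,0]]]'
```

```text
t: 17.1
tool_pos: [0.5355, -0.0682, 0.0541]
eef_rot: [-3.08, -0.273, -0.407]
wrist_force: [-0.1, 0.6, -0.2]
finger_gap: 0.008
grip_force: 0.0
t: 17.35
tool_pos: [0.5371, -0.0677, 0.054]
eef_rot: [-3.08, -0.273, -0.405]
wrist_force: [-0.5, -0.5, 0.6]
finger_gap: 0.005
grip_force: 0.2
t: 17.6
tool_pos: [0.5396, -0.0674, 0.0541]
eef_rot: [-3.08, -0.273, -0.406]
wrist_force: [-0.2, -0.3, -0.8]
finger_gap: 0.004
grip_force: 0.3
```

```bash
for i in 1; do python3 -m crank '[[[0,0,0,0.012,0,0.003,0],[0,0,0,0.012,0,0.003,0]]]'; done; python3 -m crank '[[[0,0,0,0.01,0,0.003,0],[0,0,0,0.01,0,0.003,0]]]' && python3 -m crank '[[[0,0,0,0.01,0,0.003,0],[0,0,0,0.01,0,0.003,0]]]'
```

```text
t: 17.85
tool_pos: [0.5422, -0.0669, 0.0541]
eef_rot: [-3.08, -0.273, -0.406]
wrist_force: [-0.3, -0.2, -0.6]
finger_gap: 0.006
grip_force: 0.3
t: 18.1
tool_pos: [0.543, -0.0666, 0.0539]
eef_rot: [-3.08, -0.273, -0.403]
wrist_force: [-5.3, -3.2, 3.7]
finger_gap: 0.01
grip_force: 3.1
t: 18.35
tool_pos: [0.5432, -0.0661, 0.0535]
eef_rot: [-3.08, -0.273, -0.398]
wrist_force: [-12.4, -5.7, 9.1]
finger_gap: 0.004
grip_force: 6.6
```

```bash
python3 - <<'E'
from h import *
shot('side','side7')
p=np.load('pics/side7.npz')['p'][140:340,200:400,::-1];cv2.imwrite('pics/s7c.png',cv2.resize(p,None,fx=3,fy=3))
E
```

```text
(no output)
```

View pics/s7c.png

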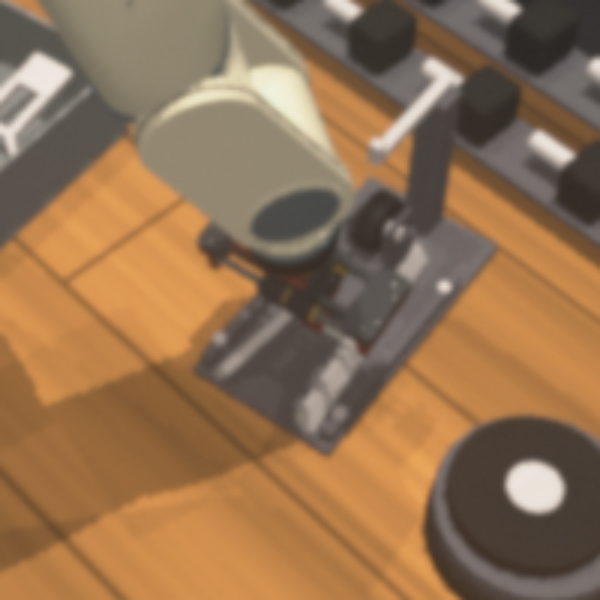

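The bracket is forward and wedging: force is 13 N and rising, with no further travel. I'll push a little more.

```bash
python3 -m crank '[[[0,0,0,0.01,0,0.002,0],[0,0,0,0.01,0,0.002,0]]]' && python3 -m crank '[[[0,0,0,0.01,0,0.001,0],[0,0,0,0.01,0,0.001,0],[0,0,0,0.01,0,0.001,0]]]'
```

```text
t: 18.65
tool_pos: [0.5435, -0.0658, 0.0533]
eef_rot: [-3.079, -0.273, -0.394]
wrist_force: [-19.6, -10.2, 15.5]
finger_gap: 0.006
grip_force: 10.4
t: 19.02
tool_pos: [0.5437, -0.0657, 0.0533]
eef_rot: [-3.079, -0.272, -0.39]
wrist_force: [-26.7, -15.4, 20.6]
finger_gap: 0.005
grip_force: 14.3
```

```bash
python3 -m crank '[[[0,0,0,-0.05,0,-0.013,0],[0,0,0,-0.15,0,-0.04,0],[0,0,0,-0.35,0,-0.1,0],[0,0,0,-0.5,0,-0.134,0],[0,0,0,-0.4,0,-0.5,0],[0,0,0,-0.4,0.4,-0.8,0],[0,0,0,-0.4,-0.5,-1,0],[0,0,0,-0.4,-0.9,-1,0],[0,0,0,-0.4,-1,-1,0],[0,0,0,-0.4,-1,-1,0],[0,0,0,-0.4,-1,-1,0],[0,0,0,-0.4,-1,-1,0],[0,0,0,-0.4,-1,-1,0]]]' && python3 -m crank '[[[0,0,0,0,-0.3,0,0],[0,0,0,0,-0.6,0,0],[0,0,0,0,-0.6,0,0],[0,0,0,0,-0.6,0,0]]]'
python3 - <<'E'
from h import *
p,d=shot('top','top8')
cv2.imwrite('pics/t8.png',cv2.resize(p[95:255,245:350,::-1],None,fx=3.7,fy=3.7,interpolation=cv2.INTER_CUBIC))
E
```

```text
t: 20.65
tool_pos: [0.388, 0.1076, 0.2266]
eef_rot: [-3.081, -0.27, -0.405]
wrist_force: [0.1, 0.3, -0.1]
finger_gap: 0.008
grip_force: 0.0
t: 21.15
tool_pos: [0.3669, 0.2256, 0.2263]
eef_rot: [-3.082, -0.271, -0.403]
wrist_force: [0.3, -0.9, -1.0]
finger_gap: 0.003
grip_force: 0.0
```

View pics/t8.png

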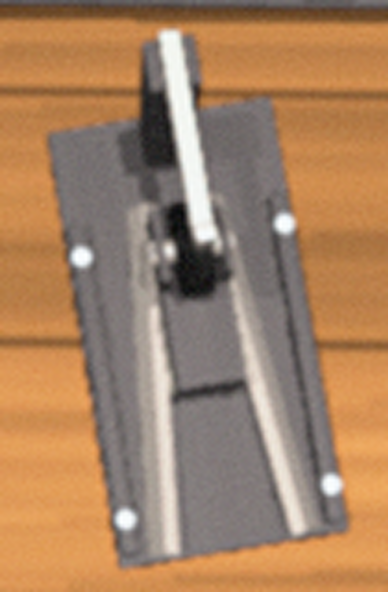

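The rear edge is now at crop (173,397) to (246,383), well forward and straight. I'll check the numbers before handing in.

```bash
python3 - <<'E'
from h import *
f=lambda x,y:((x+.5)/3.7-.5+245,(y+.5)/3.7-.5+95)
yw=np.radians(10.2);ex=np.array([np.cos(yw),np.sin(yw)]);O=np.array([.5696,-.0642])
for c in [(173,393),(246,380),(173,397),(246,383)]:
    w=ray('top',*f(*c),.068)[:2]-O;print(w@ex+.06, w@[-ex[1],ex[0]])
W=world('top',np.load('pics/top8.npz')['d']);W0=world('top',np.load('pics/top0.npz')['d'])
m=(abs(((W[...,:2]-O)@[-ex[1],ex[0]]))<.012)
for w in(W0,W):
    a=(w[...,:2]-O)@ex; k=(abs((w[...,:2]-O)@[-ex[1],ex[0]])<.012)&(w[...,2]>.06)&(w[...,2]<.075)&(a<.0);print('rear edge min',np.sort(a[k])[:3],k.sum(),w[...,2][k].mean())
E
```

```text
0.0447402279776349 0.025306504996213074
0.04521299592338332 -0.02031458205321401
0.04230402527275212 0.025726738370328277
0.04338350150124243 -0.01999013728607357
rear edge min [-0.09163167 -0.09143086 -0.09134952] 263 0.06872946699567492
rear edge min [-0.01622514 -0.01586203 -0.01581044] 78 0.06846509955778246
```

```bash
python3 -c "
from h import *
print(r.hand_in())"
```

```text
the job is handed in; nothing more can be done
None
```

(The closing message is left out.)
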